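# Push the tall bottle home into its bay

## Task

Without grasping it, push the tall glass bottle low on its body so that it slides upright across the desk, through the open mouth of the low wooden bay and fully home against the bay's cork-faced back rail. Never pinch or lift it, press it gently and do not let it rock or tip; leave both tumblers and the ink bottle where they stand, and at the end draw back clear of the bottle.

Things in the scene. Friction and masses are not known exactly. Their poses are not given: they have to be found in the camera images.
- bottle: Tall closed clear-glass bottle with a brass stopper, 293 mm high, loose, 0.55 to 1.0 kg. Its round body is 72 mm across near the desk, nowhere over 76, up to about 130 mm, then narrows to a neck. Origin at the centre of its underside; z up its axis. It starts 140 to 190 mm in front of the bay's origin (bay -x), up to 45 mm to either side.
- bottle_low (a point): Point on the bottle's axis 30 mm above the desk: the height to push at. From 15 to 45 mm it slides; above about 50 mm it can tip. A gripper pointing straight down may strike the upper body with its housing before its fingers touch low: lean the tool back some 30 degrees, or push with the outside of an open finger.
- bay: Bottle bay: dark wooden three-sided gallery fixed to the desk, rails 28 mm high, 12 mm thick, no floor or sill: the bottle slides in on the desk. Origin, on the desk: where the bottle's middle stands when home. x points level into the bay, roughly to the robot's right (mouth at -x). The back rail's inner face is at x = +39 mm, so the bottle touching it has its origin at x = about +3 mm.
- bay_mouth (a point): Middle of the bay's open mouth, on the desk, 52 mm before the bay's origin (bay x = -52 mm). Here the wings' inner faces are 150 mm apart; they narrow at 34 degrees to side rails 98 mm apart at bay x = -12 mm, which run straight on to the back rail. Fixed to the bay, same axes.
- tumbler_far: Clear drinking glass, 81 mm across, 93 mm high, loose, about 130 mm to the left (+y) of the bay's origin, on the side away from the robot; leave it alone. Origin at the centre of its underside.
- tumbler_near: Clear drinking glass, 81 mm across, 93 mm high, loose, about 130 mm to the right (-y) of the bay's origin, on the side nearer the robot; leave it alone. Origin at the centre of its underside.
- ink_bottle: Dark blue ink bottle with a black cap, 49 x 48 x 58 mm high, loose, on the leather pad to the left; leave it alone. Origin at the centre of its underside.

How it is judged:
By the outcome, as a careful person would: the job done as asked, in the order asked, and still so for the second after the job is handed in, with the robot touching nothing.
It also fails if it takes over 48 s, if anything falls off the work surface, if the arm or the gripper's body presses on something with over 40 N, if the wrist force passes 120 N, or if a joint passes its speed limit or range.

## Robot

A 6-joint arm with a two-finger parallel gripper is mounted at the origin on a cart in front of the work surface, level with it; the furniture and walls round the work are solid. World frame = base frame: x ahead of the robot, y to its left, z up, the work surface at z = 0. Lengths are in m, angles in rad, forces in N, time in s.
With the tool pointing down it reaches from about 0.375 to 0.975 m from the base axis. Payload 3.8 kg.
Tool frame: the origin (TCP) lies midway between the tips of the shut fingers; the grasp point (between the pads) lies 19 mm behind it (manip.grip_depth is the distance from the TCP to the grasp point, in m); z points along the fingers, y is the line along which they close (so a half turn about z gives the same grasp; the last joint's range is limited). The gripper opens to 85 mm and grips with 20 to 120 N. Pads are 22 mm wide; open, the fingers measure 114 mm over their backs; the gripper's body (76 mm by 85 mm) begins 54 mm behind the grasp point. The pads swing forward as they close: fully open they stand 13 mm farther back than shut.
Start: joints at [1.162, 0.264, 1.604, -0, 1.274, -0.037], TCP at [0.245, 0.629, 0.21] pointing down, gripper open.
Joint ranges: [-2.63, 2.63], [-0.94, 2.18], [0.31, 2.57], [-1.31, 4.45], [0, 2.66], [-2.55, 2.55]. Speed limits (rad/s): [2.57, 2.57, 3.14, 3.14, 3.14, 3.14].

## Interface

Orientations are given as [roll, pitch, yaw] about the fixed x, y, z axes, in that order (R = Rz(yaw) Ry(pitch) Rx(roll)).
In Python, from plant import manip, grab_frame gives the robot as it stands.
- The arm moves only by the tool drive_tool, never from a script. Its argument "rows" is a list of rows, each an object with "claw": the finger opening in cm, from 0 to 8.54; "slide": the shift along the tool's x, y, z in cm, a list of three; "twist": the turn about the tool's z in degrees. A call has 1 to 8 rows; each row is the pose to reach, as a shift and turn from the pose commanded when the call began, along the tool's axes at that moment; what a row does not reach only later rows make up. A row lasts 1/10 s, in which the tool goes at most 50 mm and 8.59 degrees, less where a joint would pass 70% of its speed; a pose out of reach is approached as far as the arm can. A call with a gripper value outside its range is refused whole. The fingers move at their own pace and stop on an object; "squeeze" is the grip in N (left out, the last holds). Time passes only in rows, so rows that repeat a pose let the fingers close. It gives the time, the measured TCP pose, the force, the opening and the grip force at its end, in the units of the state.
- manip.observe(): the state, without advancing time (a new reading comes with each control period).
- grab_frame(name): name is "scene" or "top" or "wrist"; returns a dict with "image" (420x560x3 uint8, red, green, blue), "mtx" (3x3 intrinsics, pixels), "k1" (the pictures are not rectified: a ray, as slopes to the right and down, at radius r is drawn at 1 + k1 r^2 times it, then the intrinsics apply), "view" (4x4, takes a point from world to camera coordinates); the wrist camera has in their place "tool_from_camera" (4x4, takes a point from camera to tool coordinates, whose origin is the TCP and whose axes are the flange's). Camera axes: x right, y down, z forward; pixel columns grow to the right and rows downward; lengths in m; the calibration is good to about 2 mm. A picture is of the moment at which its call begins: read the wrist's pose just before it. There is no depth.
- manip.close_job(): hands the job in; it is judged then, once.
The state is a dict: "time": time; "joint_pos": joint angles; "joint_vel": joint speeds; "joint_efforts": joint torques, N m; "position": TCP position; "tool_rot": TCP orientation; "force": force on the tool from outside, world axes, zero at the start; "torque": the same for the moment, N m; "finger_gap": opening from 0.0 (shut) to 1.0 (fully open); "grip_force": force on a finger pad.
Only numpy, scipy, OpenCV 4.12 (cv2) and the standard library are available. Lean on these libraries where they do the work, as an engineer would, in place of code of your own. Each camera call takes 0.05 s, during which the arm holds its last target. There are 200 camera calls.

## Working session

There is one attempt and no reset: what is moved stays moved. The work goes in short steps, Python scripts to look and compute and a tool call to move; the robot and the scene stay as the last step left them, time stands still between calls to the robot, and variables do not carry over. Pictures are saved under pics/ and viewed, at most 10 in all, crops included, and the job is handed in when it is done.

Besides the shell and the picture viewer there is one more tool, called after "Request:" by a JSON object that holds its "method" and its "body", one argument or row to a line. drive_tool: Moves the arm, as the interface text tells. Its arguments: {"type":"object","properties":{"rows":{"type":"array","items":{"type":"object","properties":{"claw":{"type":"number"},"slide":{"type":"array","items":{"type":"number"}},"twist":{"type":"number"}}}},"squeeze":{"type":"number"}},"required":["rows"]}

```bash
mkdir -p pics; cat > h.py <<'E'
import sys
sys.path.insert(0,'.')
import numpy as np,cv2
from plant import manip,grab_frame
def snap(n,f):
    d=grab_frame(n); cv2.imwrite('pics/'+f,d['image'][:,:,::-1]); np.save('pics/'+f+'.npy',{k:v for k,v in d.items() if k!='image'},allow_pickle=True); return d
def cal(f): return np.load('pics/'+f+'.npy',allow_pickle=True).item()
def ray(c,u,v):
    K=np.array(c['mtx']);p=np.linalg.inv(K)@[u,v,1];d=p[:2];r=np.hypot(*d);s=r
    for _ in range(30): s=r/(1+c['k1']*s*s)
    d=d*s/max(r,1e-12);V=np.array(c['view']);R=V[:3,:3];return -R.T@V[:3,3],R.T@np.array([*d,1])
def onz(c,u,v,z=0):
    o,d=ray(c,u,v);return o+d*(z-o[2])/d[2]
def proj(c,P):
    V=np.array(c['view']);q=V[:3,:3]@P+V[:3,3];d=q[:2]/q[2];d=d*(1+c['k1']*(d@d));return (np.array(c['mtx'])@[*d,1])[:2]
E
python3 - <<'E'
from h import *
for n in('scene','top'):
    d=snap(n,n+'1.png');V=np.array(d['view']);print(n,-V[:3,:3].T@V[:3,3],V[2,:3])
print(manip.observe())
E
```

```text
scene [ 0.41053382 -0.92776164  0.62745758] [ 0.1469758   0.83525775 -0.5298515 ]
top [0.42393443 0.00447576 0.96480449] [ 0.15271802 -0.00826226 -0.98823527]
{'time': 0.1, 'joint_pos': array([ 1.16212238e+00,  2.64717144e-01,  1.60525436e+00,  2.26277866e-05,
        1.27369417e+00, -3.69003210e-02]), 'joint_vel': array([ 0.00036529,  0.00124198, -0.00503443, -0.00025354,  0.00018468,
        0.0009899 ]), 'joint_efforts': array([ 4.73449454e-04, -5.16712761e+01, -3.68587518e+01, -1.11409156e-04,
        6.29723960e-03,  2.95389987e-05]), 'position': array([0.24491851, 0.62823756, 0.20905092]), 'tool_rot': array([-3.13952184e+00, -9.80856811e-05,  2.76981228e+00]), 'force': array([1.17718064, 0.10319296, 0.07504242]), 'torque': array([-0.00653616,  0.01710663,  0.0567407 ]), 'grip_force': 0.0, 'finger_gap': 1.0002633866985062}
```

View pics/top1.png

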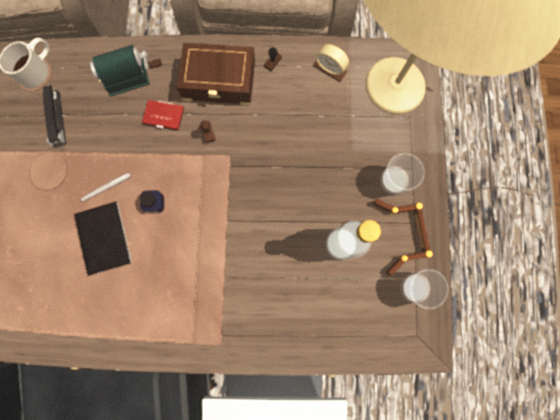

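View pics/scene1.png

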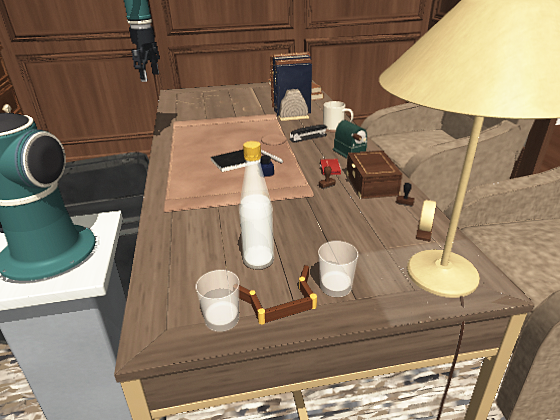

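```bash
python3 - <<'E'
from h import *
a=cv2.imread('pics/top1.png')[140:320,310:460];b=cv2.imread('pics/scene1.png')[130:340,180:370]
a=cv2.resize(a,(480,576),interpolation=cv2.INTER_CUBIC)  #3.2x
cv2.imwrite('pics/c1.png',a)
c=cal('top1.png')
for n,u,v,z in[('bc_far',420,206,.028),('bc_near',429,254,.028),('j_far',395,210,.028),('j_near',405,258,.028),('tip_far',377,203,.028),('tip_near',390,273,.028),('base',341,244,0),('stopper',369,231,.293),('tf',397,180,0),('tn',417,287,0),('tfrim',406,172,.093),('tnrim',430,289,.093)]: print(n,onz(c,u,v,z).round(4))
c=cal('scene1.png')
for n,u,v,z in[('stop',252,144,.293),('base',258,257,0)]: print(n,onz(c,u,v,z).round(4))
E
```

```text
bc_far [ 0.5808 -0.3241  0.028 ]
bc_near [ 0.4723 -0.3411  0.028 ]
j_far [ 0.5709 -0.2657  0.028 ]
j_near [ 0.4632 -0.2856  0.028 ]
tip_far [ 0.5863 -0.2248  0.028 ]
tip_near [ 0.4301 -0.2509  0.028 ]
base [ 0.4954 -0.1466  0.    ]
stopper [ 0.4948 -0.1459  0.293 ]
tf [ 0.6466 -0.2809  0.    ]
tn [ 0.3985 -0.3209  0.    ]
tfrim [ 0.643  -0.2737  0.093 ]
tnrim [ 0.3967 -0.3171  0.093 ]
stop [ 0.4984 -0.1436  0.293 ]
base [ 0.4976 -0.1344  0.    ]
```

View pics/c1.png

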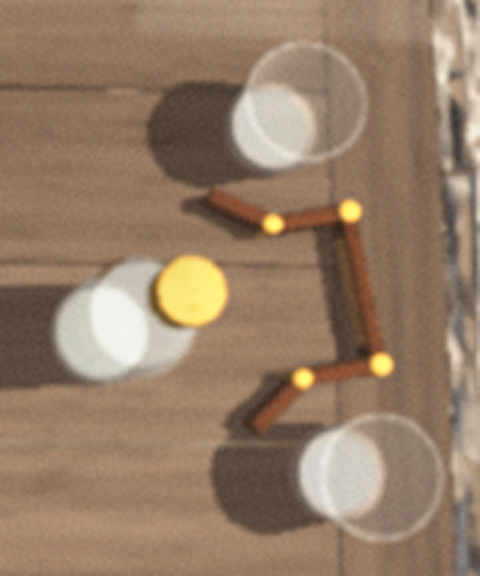

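The top view shows the bottle base at about (341,244). The bay posts are at (419,206), (429,254), (395,210) and (405,258). The post spacings come out at 110 and 59 mm, which matches the sizes given. The bottle stands almost on the bay axis at bay x of about -145 mm. I'll push it with the outside of an open finger, with tool y along the bay axis.

Request:
{"method": "drive_tool", "body": {
  "rows": [
    {"slide": [-2.2,-2.5,0],"twist": -4,"claw": 8.54},
    {"slide": [-5.5,-6.3,0],"twist": -8},
    {"slide": [-8.7,-10.1,0],"twist": -12},
    {"slide": [-12,-13.9,0],"twist": -16},
    {"slide": [-15.2,-17.7,0],"twist": -20},
    {"slide": [-18.5,-21.4,0],"twist": -24},
    {"slide": [-21.7,-25.2,0],"twist": -28},
    {"slide": [-25,-29,0],"twist": -30.5}
  ]
}}

```text
invalid input at $.rows[1]: expected keys claw, slide, twist
```

```bash
cat >> h.py <<'E'
from scipy.spatial.transform import Rotation as Ro
BX=np.array([.16,-.987,0]);BY=np.array([.987,.16,0]);B0=np.array([.5194,-.2882,0])
def st(): 
    o=manip.observe();R=Ro.from_euler('xyz',o['tool_rot']).as_matrix();p=o['position'];q=p-B0
    print('t',o['time'],'bay xy mm',(1000*np.array([q@BX,q@BY,p[2]])).round(1),'yaw',np.degrees(o['tool_rot']).round(1),'j6',o['joint_pos'][5].round(2),'F',(o['force']@np.array([BX,BY,[0,0,1]]).T).round(2),'T',(o['torque']@np.array([BX,BY,[0,0,1]]).T).round(3));return o,R
def to(bx,by,z):
    o,R=st();P=B0+bx/1e3*BX+by/1e3*BY;P[2]=z/1e3;print('slide cm',(R.T@(P-o['position'])*100).round(2))
E
python3 -c "
from h import *
to(-270,0,210)"
```

```text
t 0.1 bay xy mm [-948.4 -124.3  209.1] yaw [-179.9   -0.   158.7] j6 -0.04 F [0.09 1.18 0.08] T [-0.018 -0.004  0.057]
slide cm [-4.516e+01 -5.215e+01  1.000e-02]
```

Request:
{"method": "drive_tool", "body": {
  "rows": [
    {"slide": [-2.2,-2.5,0],"twist": -4,"claw": 8.54},
    {"slide": [-5.5,-6.3,0],"twist": -8,"claw": 8.54},
    {"slide": [-8.7,-10.1,0],"twist": -12,"claw": 8.54},
    {"slide": [-12,-13.9,0],"twist": -16,"claw": 8.54},
    {"slide": [-15.2,-17.7,0],"twist": -20,"claw": 8.54},
    {"slide": [-18.5,-21.4,0],"twist": -24,"claw": 8.54},
    {"slide": [-21.7,-25.2,0],"twist": -28,"claw": 8.54},
    {"slide": [-25,-29,0],"twist": -30.5,"claw": 8.54}
  ]
}}

```text
time: 0.9
position: [0.3725, 0.2662, 0.2099]
tool_rot: [-3.141, -0.0, -2.978]
force: [1.8, 0.3, -0.0]
finger_gap: 1.0
grip_force: 0.0
```

```bash
python3 -c "
from h import *
to(-275,0,210)"
```

```text
t 0.9 bay xy mm [-570.7  -56.2  209.9] yaw [-180.    -0.  -170.6] j6 -1.17 F [-0.05  1.84 -0.04] T [ 0.025 -0.023 -0.055]
slide cm [ -5.54 -29.59  -0.  ]
```

Request:
{"method": "drive_tool", "body": {
  "rows": [
    {"slide": [-0.8,-4.2,0],"twist": 0,"claw": 8.54},
    {"slide": [-1.5,-8.4,1],"twist": 0,"claw": 8.54},
    {"slide": [-2.3,-12.6,3],"twist": 0,"claw": 8.54},
    {"slide": [-3.1,-16.8,5],"twist": 0,"claw": 8.54},
    {"slide": [-3.9,-21,7],"twist": 0,"claw": 8.54},
    {"slide": [-4.6,-25,9],"twist": 0,"claw": 8.54},
    {"slide": [-5.3,-28.2,11],"twist": 0,"claw": 8.54},
    {"slide": [-5.5,-29.4,12],"twist": 0,"claw": 8.54}
  ]
}}

```text
time: 1.7
position: [0.4732, -0.0157, 0.0883]
tool_rot: [3.141, -0.003, -2.984]
force: [-0.1, 1.0, 0.3]
finger_gap: 1.002
grip_force: 0.0
```

```bash
python3 -c "
from h import *
to(-275,0,0)
snap('scene','s2.png');snap('top','t2.png')
a=cv2.imread('pics/s2.png')[100:340,140:400];b=cv2.imread('pics/t2.png')[140:320,250:450]
cv2.imwrite('pics/c2.png',np.hstack([cv2.resize(a,(433,400),interpolation=2),cv2.resize(b,(360,400),interpolation=2)]))"
```

```text
t 1.7 bay xy mm [-276.4   -2.    88.3] yaw [ 180.    -0.2 -171. ] j6 -1.81 F [-1.01  0.04  0.33] T [ 0.033  0.039 -0.019]
slide cm [-0.22 -0.15  8.83]
```

View pics/c2.png

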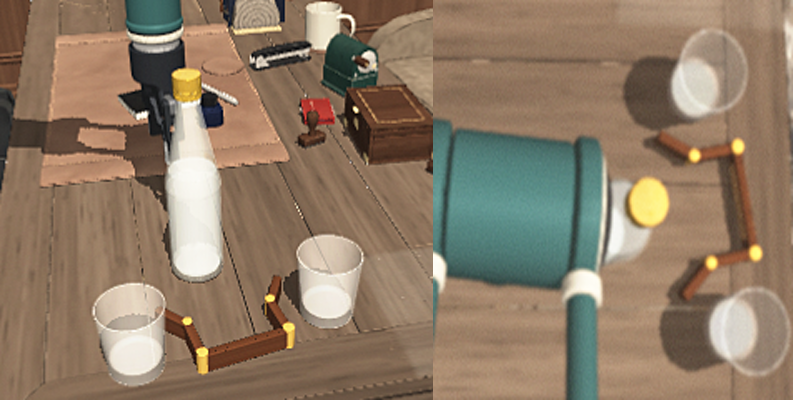

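```bash
python3 -c "
from h import *
c=cal('t2.png')
for z in(.2,.3,.35,.4,.5):
  for u,v in((347,233),(352,233),(322,270)):
    q=onz(c,u,v,z)-B0;print(z,u,(q@BX*1e3).round(),(q@BY*1e3).round())
c=cal('s2.png');q=onz(c,140+187*.6,100+75*.6,.293)-B0;print('stopper',q@BX,q@BY)
c=cal('t2.png');q=onz(c,250+(648-433)/1.8,140+202/2.22,.293)-B0;print('stopper',q@BX,q@BY)
snap('wrist','w2.png')
"
```

```text
0.2 347 -163.0 7.0
0.2 352 -154.0 6.0
0.2 322 -218.0 -51.0
0.3 347 -181.0 0.0
0.3 352 -173.0 -1.0
0.3 322 -230.0 -51.0
0.35 347 -190.0 -3.0
0.35 352 -183.0 -5.0
0.35 322 -235.0 -51.0
0.4 347 -200.0 -7.0
0.4 352 -193.0 -8.0
0.4 322 -241.0 -50.0
0.5 347 -218.0 -14.0
0.5 352 -213.0 -15.0
0.5 322 -252.0 -50.0
stopper -0.1411147446655575 0.0012962779355336893
stopper -0.14362156395621997 -0.0015889495259679514
```

View pics/w2.png

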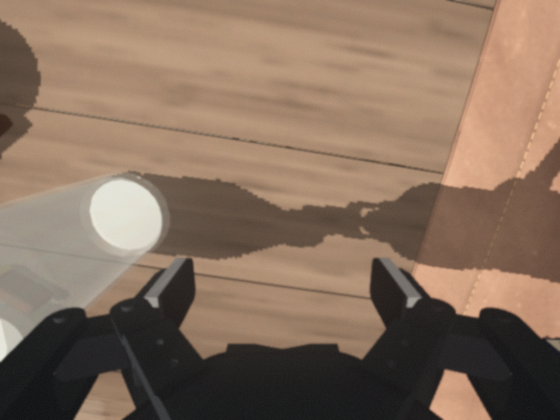

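```bash
python3 -c "
from h import *
c=cal('s2.png')
for u,v in((234,124),(234,105),(234,160),(234,180)):
  o,d=ray(c,u,v)
  for y in(-.016,-.06,-.1): print(u,v,y,(o+d*(y-o[1])/d[1]).round(3)[[0,2]])
w=cal('w2.png');T=np.array(w['tool_from_camera']);print(T.round(3))
w['view']=np.linalg.inv(T)
for n,u,v in(('tipL',190,262),('tipLlow',165,305),('knL',60,312),('knLout',45,325),('knR',505,315),('tipR',372,262)):
  o,d=ray(w,u,v)
  print(n,[(z,((o+d*(z-o[2])/d[2])*1e3).round()[:2]) for z in(-.013,-.03,-.05,-.07,-.09)])
"
python3 -c "
import cv2
a=cv2.imread('pics/s2.png')[0:190,140:340];cv2.imwrite('pics/c3.png',cv2.resize(a,(600,570),interpolation=2))"
```

```text
234 124 -0.016 [0.475 0.29 ]
234 124 -0.06 [0.472 0.307]
234 124 -0.1 [0.469 0.321]
234 105 -0.016 [0.478 0.333]
234 105 -0.06 [0.475 0.348]
234 105 -0.1 [0.472 0.361]
234 160 -0.016 [0.468 0.203]
234 160 -0.06 [0.465 0.223]
234 160 -0.1 [0.463 0.242]
234 180 -0.016 [0.464 0.15 ]
234 180 -0.06 [0.461 0.173]
234 180 -0.1 [0.459 0.194]
[[-0.    -0.963 -0.27   0.068]
 [ 1.     0.    -0.    -0.   ]
 [ 0.    -0.27   0.963 -0.164]
 [ 0.     0.     0.     1.   ]]
tipL [(-0.013, array([ -4., -52.])), (-0.03, array([  4., -46.])), (-0.05, array([ 13., -39.])), (-0.07, array([ 23., -32.])), (-0.09, array([ 32., -26.]))]
tipLlow [(-0.013, array([-32., -69.])), (-0.03, array([-21., -61.])), (-0.05, array([ -7., -52.])), (-0.07, array([  6., -43.])), (-0.09, array([ 19., -34.]))]
knL [(-0.013, array([ -38., -134.])), (-0.03, array([ -26., -119.])), (-0.05, array([ -12., -101.])), (-0.07, array([  2., -83.])), (-0.09, array([ 16., -66.]))]
knLout [(-0.013, array([ -47., -145.])), (-0.03, array([ -34., -129.])), (-0.05, array([ -19., -110.])), (-0.07, array([ -4., -91.])), (-0.09, array([ 11., -71.]))]
knR [(-0.013, array([-40., 134.])), (-0.03, array([-27., 119.])), (-0.05, array([-13., 101.])), (-0.07, array([ 1., 83.])), (-0.09, array([15., 65.]))]
tipR [(-0.013, array([-4., 50.])), (-0.03, array([ 4., 44.])), (-0.05, array([13., 37.])), (-0.07, array([23., 31.])), (-0.09, array([32., 24.]))]
```

View pics/c3.png

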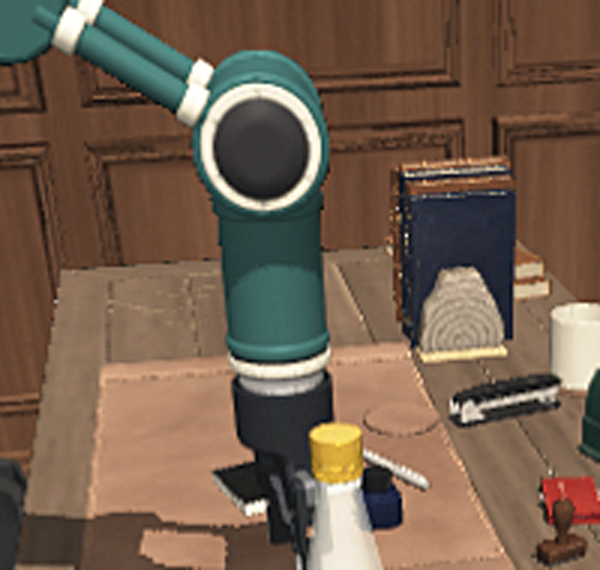

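```bash
python3 -c "
from h import *
w=cal('w2.png');T=np.array(w['tool_from_camera']);w['view']=np.linalg.inv(T);print(w['k1'],w['mtx'])
for P in((11,-42.5,-13),(-11,-42.5,-13),(11,-57,-13),(-11,-57,-13),(11,-42.5,-35),(11,-57,-35),(-11,-57,-35),(-11,-42.5,-35),(11,-57,-60),(13,-75,-60),(13,-75,-75),(13,-75,-90)): print(P,proj(w,np.array(P)/1e3).round())
o,R=st()
oo,d=ray(w,127,215);a=o['position']+R@oo;b=R@d;p=a-b*a[2]/b[2];print(p,(p-B0)@BX,(p-B0)@BY)
a=cv2.imread('pics/w2.png')[240:420,0:280];cv2.imwrite('pics/c4.png',cv2.convertScaleAbs(cv2.resize(a,(784,504),interpolation=2),alpha=1.8,beta=40))
"
```

```text
-0.031930776845305125 [[296.47294474   0.         282.14160714]
 [  0.         296.47294474 211.24930019]
 [  0.           0.           1.        ]]
(11, -42.5, -13) [205. 237.]
(-11, -42.5, -13) [208. 273.]
(11, -57, -13) [178. 236.]
(-11, -57, -13) [182. 273.]
(11, -42.5, -35) [193. 253.]
(11, -57, -35) [163. 253.]
(-11, -57, -35) [168. 294.]
(-11, -42.5, -35) [197. 294.]
(11, -57, -60) [138. 278.]
(13, -75, -60) [ 93. 274.]
(13, -75, -75) [ 67. 294.]
(13, -75, -90) [ 32. 320.]
t 1.85 bay xy mm [-278.9   -1.8   89.5] yaw [ 1.799e+02 -1.000e-01 -1.709e+02] j6 -1.81 F [ 0.39 -1.02 -0.17] T [-0.011 -0.046 -0.002]
[ 0.50168201 -0.15016994  0.        ] -0.13907055123546475 0.004597152220246932
```

View pics/c4.png

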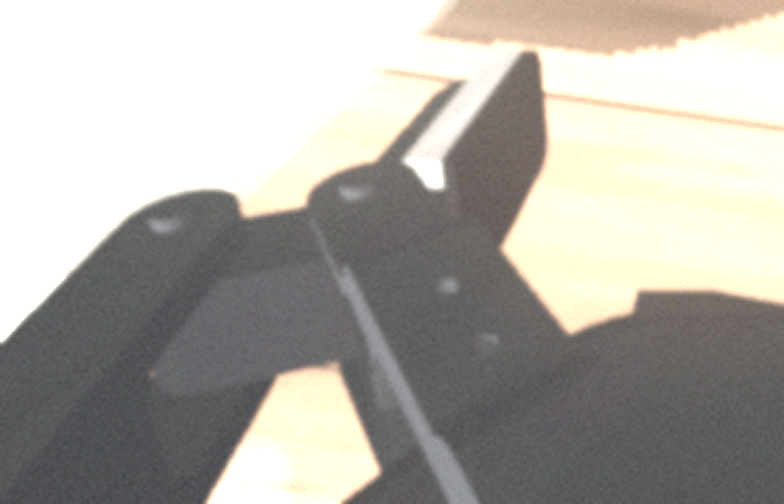

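Request:
{"method": "drive_tool", "body": {
  "rows": [
    {"slide": [0,0,1.5],"twist": 0,"claw": 8.54},
    {"slide": [0,0,3.5],"twist": 0,"claw": 8.54},
    {"slide": [0,0,5.5],"twist": 0,"claw": 8.54},
    {"slide": [0,0,7],"twist": 0,"claw": 8.54},
    {"slide": [0,0,8],"twist": 0,"claw": 8.54},
    {"slide": [0,0,8.6],"twist": 0,"claw": 8.54},
    {"slide": [0,0,9],"twist": 0,"claw": 8.54},
    {"slide": [0,0,9],"twist": 0,"claw": 8.54}
  ]
}}

```text
time: 2.65
position: [0.4741, -0.0129, 0.0004]
tool_rot: [3.142, 0.0, -2.981]
force: [0.5, -0.4, 0.5]
finger_gap: 0.997
grip_force: 0.0
```

```bash
python3 -c "
from h import *
to(-279,0,-8)
w=snap('wrist','w3.png');snap('scene','s3.png')
st()
a=cv2.imread('pics/w3.png')[150:420,0:560];cv2.imwrite('pics/c5.png',cv2.convertScaleAbs(cv2.resize(a,(784,378),interpolation=2),alpha=1.5,beta=20))
"
```

```text
t 2.65 bay xy mm [-279.    -0.7    0.4] yaw [ 180.     0.  -170.8] j6 -1.81 F [0.46 0.43 0.47] T [-0.027  0.023 -0.035]
slide cm [-0.07 -0.    0.84]
t 2.75 bay xy mm [-278.6   -0.3    0.9] yaw [-1.800e+02  1.000e-01 -1.708e+02] j6 -1.81 F [-0.43  0.32  0.24] T [-0.023  0.038  0.04 ]
```

View pics/c5.png

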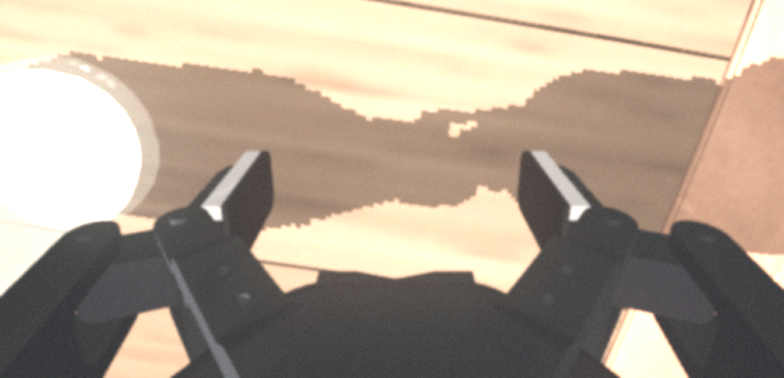

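The wrist view shows both open fingers hanging over the desk. The linkage knuckles stick out further than the finger backs. The bottle base is to the left, with its near edge at about pixel (114,257). I'll go lower in small steps and watch for the desk.

Request:
{"method": "drive_tool", "body": {
  "rows": [
    {"slide": [0,0,0.3],"twist": 0,"claw": 8.54},
    {"slide": [0,0,0.6],"twist": 0,"claw": 8.54},
    {"slide": [0,0,0.8],"twist": 0,"claw": 8.54},
    {"slide": [0,0,0.9],"twist": 0,"claw": 8.54},
    {"slide": [0,0,1.0],"twist": 0,"claw": 8.54},
    {"slide": [0,0,1.0],"twist": 0,"claw": 8.54}
  ]
}}

```text
time: 3.35
position: [0.4738, -0.0133, -0.0099]
tool_rot: [3.142, -0.0, -2.981]
force: [0.7, 0.6, -0.0]
finger_gap: 1.001
grip_force: 0.0
```

Request:
{"method": "drive_tool", "body": {
  "rows": [
    {"slide": [0,0,0.1],"twist": 0,"claw": 8.54},
    {"slide": [0,0,0.2],"twist": 0,"claw": 8.54},
    {"slide": [0,0,0.2],"twist": 0,"claw": 8.54}
  ]
}}

```text
time: 3.65
position: [0.4738, -0.0132, -0.0118]
tool_rot: [3.142, -0.0, -2.981]
force: [0.3, 0.5, 0.7]
finger_gap: 1.0
grip_force: 0.0
```

Request:
{"method": "drive_tool", "body": {
  "rows": [
    {"slide": [0,0,0.1],"twist": 0,"claw": 8.54},
    {"slide": [0,0,0.2],"twist": 0,"claw": 8.54},
    {"slide": [0,0,0.2],"twist": 0,"claw": 8.54}
  ]
}}

```text
time: 3.95
position: [0.4738, -0.0132, -0.0139]
tool_rot: [3.142, -0.0, -2.981]
force: [0.7, 0.7, -0.3]
finger_gap: 0.999
grip_force: 0.0
```

Request:
{"method": "drive_tool", "body": {
  "rows": [
    {"slide": [0,0,0.1],"twist": 0,"claw": 8.54},
    {"slide": [0,0,0.1],"twist": 0,"claw": 8.54}
  ]
}}

```text
time: 4.15
position: [0.4739, -0.0133, -0.0148]
tool_rot: [3.142, -0.0, -2.981]
force: [-0.2, -0.2, -0.2]
finger_gap: 1.005
grip_force: 0.0
```

Request:
{"method": "drive_tool", "body": {
  "rows": [
    {"slide": [0,0,0.15],"twist": 0,"claw": 8.54},
    {"slide": [0,0,0.3],"twist": 0,"claw": 8.54},
    {"slide": [0,0,0.3],"twist": 0,"claw": 8.54}
  ]
}}

```text
time: 4.45
position: [0.4737, -0.0132, -0.018]
tool_rot: [3.141, -0.001, -2.981]
force: [0.3, 0.0, 0.3]
finger_gap: 1.0
grip_force: 0.0
```

Request:
{"method": "drive_tool", "body": {
  "rows": [
    {"slide": [0,0,0.15],"twist": 0,"claw": 8.54},
    {"slide": [0,0,0.3],"twist": 0,"claw": 8.54},
    {"slide": [0,0,0.3],"twist": 0,"claw": 8.54}
  ]
}}

```text
time: 4.75
position: [0.4737, -0.0132, -0.021]
tool_rot: [3.141, -0.001, -2.981]
force: [0.3, -0.2, 0.0]
finger_gap: 0.995
grip_force: 0.0
```

```bash
python3 -c "
from h import *
st()
snap('wrist','w4.png');snap('scene','s4.png')
st()
w=cal('w3.png');T=np.array(w['tool_from_camera']);w['view']=np.linalg.inv(T)
# bottle near edge
for f,z in (('w3.png',.0006),):
  o,d=ray(w,114,257);t=(z-o[2])/d[2];print('edge tool mm',((o+d*t)*1e3).round(1))
a=cv2.imread('pics/w4.png')[190:420,0:330];b=cv2.imread('pics/s4.png')[100:290,180:330]
cv2.imwrite('pics/c6.png',np.hstack([cv2.convertScaleAbs(cv2.resize(a,(480,400),interpolation=2),alpha=1.5,beta=30),cv2.resize(b,(316,400),interpolation=2)]))
"
```

```text
t 4.75 bay xy mm [-278.7   -1.1  -21. ] yaw [ 180.    -0.  -170.8] j6 -1.81 F [0.21 0.3  0.04] T [-0.064 -0.007 -0.003]
t 4.85 bay xy mm [-278.7   -1.   -20.8] yaw [ 180.    -0.  -170.8] j6 -1.81 F [-0.48 -0.07 -0.11] T [ 0.001 -0.008  0.022]
edge tool mm [  -7.5 -103.     0.6]
```

View pics/c6.png

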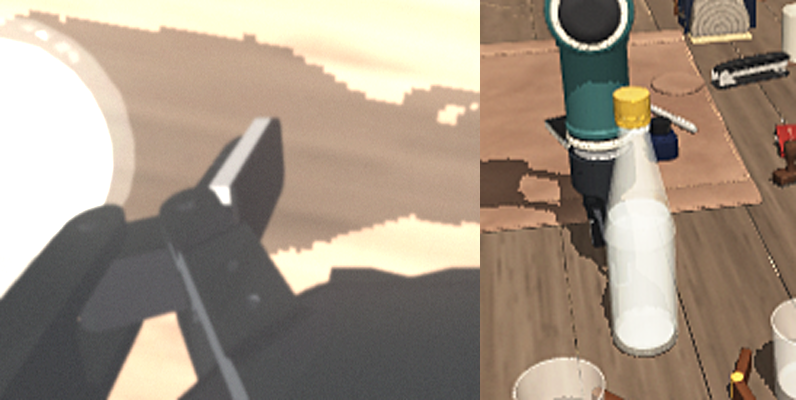

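The fingertip still has no shadow meeting it and the force is zero. The bottle stands upright and untouched. I'll continue down.

Request:
{"method": "drive_tool", "body": {
  "rows": [
    {"slide": [0,0,0.15],"twist": 0,"claw": 8.54},
    {"slide": [0,0,0.3],"twist": 0,"claw": 8.54},
    {"slide": [0,0,0.3],"twist": 0,"claw": 8.54}
  ]
}}

```text
time: 5.15
position: [0.4737, -0.0132, -0.024]
tool_rot: [3.142, -0.001, -2.981]
force: [0.8, 0.1, 1.1]
finger_gap: 1.002
grip_force: 0.0
```

Request:
{"method": "drive_tool", "body": {
  "rows": [
    {"slide": [0,0,0.1],"twist": 0,"claw": 8.54},
    {"slide": [0,0,0.2],"twist": 0,"claw": 8.54},
    {"slide": [0,0,0.2],"twist": 0,"claw": 8.54}
  ]
}}

```text
time: 5.45
position: [0.4738, -0.0132, -0.0259]
tool_rot: [3.142, -0.0, -2.981]
force: [-0.0, 0.1, -0.6]
finger_gap: 1.001
grip_force: 0.0
```

Request:
{"method": "drive_tool", "body": {
  "rows": [
    {"slide": [0,0,0.1],"twist": 0,"claw": 8.54},
    {"slide": [0,0,0.2],"twist": 0,"claw": 8.54},
    {"slide": [0,0,0.2],"twist": 0,"claw": 8.54}
  ]
}}

```text
time: 5.75
position: [0.4738, -0.0132, -0.0279]
tool_rot: [3.142, -0.0, -2.981]
force: [-0.1, -0.7, 0.1]
finger_gap: 1.002
grip_force: 0.0
```

Request:
{"method": "drive_tool", "body": {
  "rows": [
    {"slide": [0,0,0.1],"twist": 0,"claw": 8.54},
    {"slide": [0,0,0.2],"twist": 0,"claw": 8.54},
    {"slide": [0,0,0.2],"twist": 0,"claw": 8.54}
  ]
}}

```text
time: 6.05
position: [0.4738, -0.0132, -0.0299]
tool_rot: [3.142, -0.0, -2.981]
force: [0.0, 0.2, -0.0]
finger_gap: 1.0
grip_force: 0.0
```

Request:
{"method": "drive_tool", "body": {
  "rows": [
    {"slide": [0,0,0.1],"twist": 0,"claw": 8.54},
    {"slide": [0,0,0.2],"twist": 0,"claw": 8.54},
    {"slide": [0,0,0.2],"twist": 0,"claw": 8.54}
  ]
}}

```text
time: 6.35
position: [0.4738, -0.0132, -0.0319]
tool_rot: [3.142, -0.0, -2.981]
force: [0.7, -0.7, 0.1]
finger_gap: 0.999
grip_force: 0.0
```

Request:
{"method": "drive_tool", "body": {
  "rows": [
    {"slide": [0,0,0.1],"twist": 0,"claw": 8.54},
    {"slide": [0,0,0.15],"twist": 0,"claw": 8.54},
    {"slide": [0,0,0.15],"twist": 0,"claw": 8.54}
  ]
}}

```text
time: 6.65
position: [0.4739, -0.0133, -0.0333]
tool_rot: [3.142, -0.0, -2.981]
force: [0.1, -0.6, 0.2]
finger_gap: 1.001
grip_force: 0.0
```

```bash
python3 -c "
from h import *
st();st()
w=snap('wrist','w5.png')
T=np.array(w['tool_from_camera']);w['view']=np.linalg.inv(T)
"
```

```text
t 6.65 bay xy mm [-278.7   -0.9  -33.3] yaw [ 180.    -0.  -170.8] j6 -1.81 F [0.58 0.03 0.19] T [-0.011 -0.017 -0.009]
t 6.65 bay xy mm [-278.7   -0.9  -33.3] yaw [ 180.    -0.  -170.8] j6 -1.81 F [0.58 0.03 0.19] T [-0.011 -0.017 -0.009]
```

View pics/w5.png

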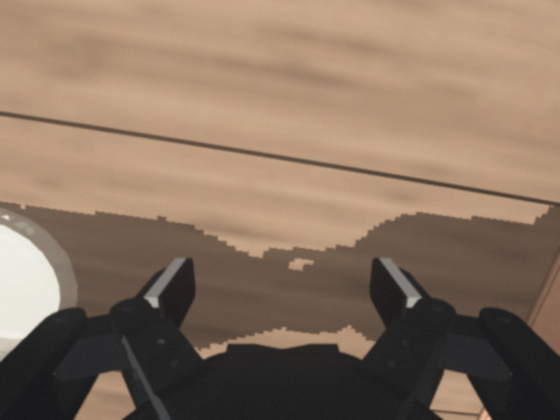

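```bash
cat >> h.py <<'E'
def stop():
    d=grab_frame('scene');o,_=st();h=cv2.cvtColor(d['image'],cv2.COLOR_RGB2HSV)
    m=((h[...,0]>20)&(h[...,0]<30)&(h[...,1]>190)&(h[...,2]>120)).astype(np.uint8);m[:,:200]=0;m[:,340:]=0
    n,l,s,ce=cv2.connectedComponentsWithStats(m)
    r=[]
    for i in range(1,n):
        if s[i,4]<25: continue
        # top-left / bbox
        q=onz(d,*ce[i],.28 if s[i,4]>100 else .03)-B0
        r.append((s[i,:5].tolist(),ce[i].round(1).tolist(),'bay',(q@BX*1e3).round(1),(q@BY*1e3).round(1)))
    for k in r: print(*k)
E
python3 -c "
from h import *
stop()"
```

```text
t 6.75 bay xy mm [-278.6   -0.9  -33.2] yaw [-180.    -0.  -170.8] j6 -1.81 F [ 0.51 -0.1   0.18] T [ 0.037  0.016 -0.012]
```

Request:
{"method": "drive_tool", "body": {
  "rows": [
    {"slide": [0,0,0.1],"twist": 0,"claw": 8.54},
    {"slide": [0,0,0.2],"twist": 0,"claw": 8.54},
    {"slide": [0,0,0.2],"twist": 0,"claw": 8.54}
  ]
}}

```text
time: 7.05
position: [0.4741, -0.0133, -0.0342]
tool_rot: [3.142, -0.0, -2.981]
force: [-3.8, 0.4, 9.8]
finger_gap: 1.0
grip_force: 5.2
```

Request:
{"method": "drive_tool", "body": {
  "rows": [
    {"slide": [0,0,0.1],"twist": 0,"claw": 8.54},
    {"slide": [0,0,0.15],"twist": 0,"claw": 8.54},
    {"slide": [0,0,0.15],"twist": 0,"claw": 8.54}
  ]
}}

```text
time: 7.35
position: [0.4742, -0.0133, -0.0343]
tool_rot: [3.141, -0.001, -2.981]
force: [-9.7, 0.9, 25.3]
finger_gap: 1.002
grip_force: 12.4
```

Request:
{"method": "drive_tool", "body": {
  "rows": [
    {"slide": [0,0,-0.3],"twist": 0,"claw": 8.54},
    {"slide": [0,0,-0.5],"twist": 0,"claw": 8.54},
    {"slide": [0,0,-0.5],"twist": 0,"claw": 8.54}
  ]
}}

```text
time: 7.65
position: [0.4742, -0.0133, -0.0316]
tool_rot: [-3.141, 0.001, -2.981]
force: [-0.6, -0.1, -0.6]
finger_gap: 1.0
grip_force: 0.0
```

```bash
python3 -c "
from h import *
st()
i=cv2.imread('pics/s4.png');print(cv2.cvtColor(i,cv2.COLOR_BGR2HSV)[143:156:3,248:258:3].tolist())"
sed -i 's/h\[...,0\]>20/h[...,0]>17/;s/h\[...,0\]<30/h[...,0]<32/;s/>190/>150/;s/>120/>100/' h.py
python3 -c "
from h import *
stop()"
```

```text
t 7.65 bay xy mm [-278.6   -0.6  -31.6] yaw [-180.     0.  -170.8] j6 -1.81 F [-0.01 -0.64 -0.57] T [ 0.036 -0.007  0.014]
[[[24, 149, 246], [24, 145, 241], [24, 142, 245], [24, 145, 247]], [[25, 136, 249], [24, 138, 248], [25, 144, 249], [23, 157, 245]], [[21, 185, 212], [21, 186, 217], [21, 183, 221], [21, 183, 209]], [[21, 185, 211], [22, 185, 222], [21, 185, 220], [21, 186, 206]], [[21, 165, 212], [22, 183, 230], [21, 189, 204], [23, 182, 250]]]
t 7.7 bay xy mm [-278.6   -0.9  -31.8] yaw [-180.     0.  -170.8] j6 -1.81 F [0.05 1.04 0.04] T [-0.044 -0.032  0.002]
[243, 144, 18, 17, 233] [251.9, 152.7] bay -134.1 -2.2
[310, 297, 7, 12, 45] [314.2, 302.4] bay 59.1 52.5
[258, 312, 7, 12, 72] [261.1, 317.9] bay 60.0 -57.7
```

Request:
{"method": "drive_tool", "body": {
  "rows": [
    {"slide": [0,-0.3,0],"twist": 0,"claw": 8.54},
    {"slide": [0,-0.7,0],"twist": 0,"claw": 8.54},
    {"slide": [0,-1.1,0],"twist": 0,"claw": 8.54},
    {"slide": [0,-1.3,0],"twist": 0,"claw": 8.54},
    {"slide": [0,-1.4,0],"twist": 0,"claw": 8.54}
  ]
}}

```text
time: 8.2
position: [0.4762, -0.0274, -0.0318]
tool_rot: [3.142, -0.0, -2.982]
force: [-0.5, -0.8, 0.3]
finger_gap: 0.997
grip_force: 0.0
```

```bash
python3 -c "
from h import *
stop()"
```

```text
t 8.25 bay xy mm [-264.3   -0.8  -31.8] yaw [-180.    -0.  -170.8] j6 -1.84 F [-0.87 -0.47  1.34] T [0.027 0.004 0.021]
[243, 141, 18, 20, 246] [251.9, 152.2] bay -136.2 -1.5
[310, 297, 7, 12, 46] [314.2, 302.6] bay 59.4 52.4
[258, 312, 7, 12, 72] [261.1, 317.9] bay 60.0 -57.7
```

Request:
{"method": "drive_tool", "body": {
  "rows": [
    {"slide": [0,-0.1,0],"twist": 0,"claw": 8.54},
    {"slide": [0,-0.2,0],"twist": 0,"claw": 8.54},
    {"slide": [0,-0.3,0],"twist": 0,"claw": 8.54},
    {"slide": [0,-0.4,0],"twist": 0,"claw": 8.54},
    {"slide": [0,-0.5,0],"twist": 0,"claw": 8.54},
    {"slide": [0,-0.6,0],"twist": 0,"claw": 8.54}
  ]
}}

```text
time: 8.85
position: [0.4772, -0.0331, -0.0317]
tool_rot: [-3.142, 0.0, -2.981]
force: [0.6, -0.4, -0.6]
finger_gap: 0.995
grip_force: 0.0
```

```bash
python3 -c "
from h import *
stop()"
```

```text
t 8.9 bay xy mm [-258.5   -0.8  -31.7] yaw [-180.     0.  -170.8] j6 -1.85 F [ 0.23 -0.73 -0.  ] T [-0.018 -0.031 -0.031]
[243, 141, 18, 20, 239] [252.0, 152.5] bay -134.9 -1.7
[310, 297, 7, 12, 46] [314.2, 302.6] bay 59.4 52.4
[258, 312, 7, 12, 72] [261.1, 317.9] bay 60.0 -57.7
```

Request:
{"method": "drive_tool", "body": {
  "rows": [
    {"slide": [0,-0.1,0],"twist": 0,"claw": 8.54},
    {"slide": [0,-0.2,0],"twist": 0,"claw": 8.54},
    {"slide": [0,-0.3,0],"twist": 0,"claw": 8.54},
    {"slide": [0,-0.4,0],"twist": 0,"claw": 8.54}
  ]
}}

```text
time: 9.3
position: [0.4778, -0.037, -0.0317]
tool_rot: [-3.142, -0.0, -2.981]
force: [0.8, -0.3, 0.0]
finger_gap: 1.0
grip_force: 0.0
```

```bash
python3 -c "
from h import *
stop()"
```

```text
t 9.35 bay xy mm [-254.4   -0.8  -31.7] yaw [-180.     0.  -170.8] j6 -1.86 F [ 0.01 -0.19 -0.4 ] T [ 0.014 -0.048  0.028]
[243, 144, 18, 17, 236] [251.9, 152.6] bay -134.5 -2.2
[310, 297, 7, 12, 46] [314.2, 302.6] bay 59.4 52.4
[258, 312, 7, 12, 72] [261.1, 317.9] bay 60.0 -57.7
```

Request:
{"method": "drive_tool", "body": {
  "rows": [
    {"slide": [0,-0.1,0],"twist": 0,"claw": 8.54},
    {"slide": [0,-0.2,0],"twist": 0,"claw": 8.54},
    {"slide": [0,-0.3,0],"twist": 0,"claw": 8.54},
    {"slide": [0,-0.4,0],"twist": 0,"claw": 8.54}
  ]
}}

```text
time: 9.75
position: [0.4781, -0.04, -0.0317]
tool_rot: [3.14, -0.0, -2.981]
force: [-0.6, 6.4, 3.1]
finger_gap: 1.002
grip_force: 0.0
```

```bash
python3 -c "
from h import *
stop()"
```

```text
t 9.8 bay xy mm [-251.4   -1.   -31.7] yaw [ 179.9   -0.  -170.8] j6 -1.87 F [-5.9  -0.42  1.85] T [-0.001  0.378  0.03 ]
[244, 145, 18, 16, 226] [252.3, 153.0] bay -132.3 -2.0
[310, 297, 7, 12, 46] [314.2, 302.6] bay 59.4 52.4
[258, 312, 7, 12, 72] [261.2, 318.0] bay 60.1 -57.6
```

```bash
python3 -c "
from h import *
import time
def feats(g,d=None):
    h=cv2.cvtColor(g,cv2.COLOR_RGB2HSV)
    m=((h[...,0]>17)&(h[...,0]<32)&(h[...,1]>120)&(h[...,2]>100));m[:,:238]=0;m[:,266:]=0;m[:135]=0;m[166:]=0
    v,u=np.nonzero(m);return u.mean().round(2),v.mean().round(2),len(u)
for f in('scene1','s2','s3','s4'): print(f,feats(cv2.imread('pics/'+f+'.png')[:,:,::-1]))
imgs=[grab_frame('scene')['image'] for _ in range(4)]
for g in imgs: print('now',feats(g))
st()
a=cv2.cvtColor(cv2.imread('pics/s4.png'),cv2.COLOR_BGR2GRAY).astype(np.float32)
b=np.mean([cv2.cvtColor(g,cv2.COLOR_RGB2GRAY).astype(np.float32) for g in imgs],0).astype(np.float32)
for n,(y0,y1,x0,x1) in dict(stopper=(136,166,236,270),base=(235,275,236,282),shoulder=(185,215,235,278),post=(300,330,250,330)).items():
    print(n,np.round(cv2.phaseCorrelate(a[y0:y1,x0:x1].copy(),b[y0:y1,x0:x1].copy(),cv2.createHanningWindow((x1-x0,y1-y0),cv2.CV_32F)),2))
d=cal('s4.png')
for z in(0,.29):
  P=B0-.144*BX;P[2]=z;print(z,proj(d,P),proj(d,P+.001*BX)-proj(d,P))
"
```

```text
scene1 (np.float64(251.74), np.float64(150.51), 317)
s2 (np.float64(251.72), np.float64(150.42), 318)
s3 (np.float64(251.69), np.float64(150.41), 319)
s4 (np.float64(251.71), np.float64(150.38), 318)
now (np.float64(252.07), np.float64(150.85), 318)
now (np.float64(252.05), np.float64(150.82), 317)
now (np.float64(252.05), np.float64(150.82), 317)
now (np.float64(252.02), np.float64(150.81), 316)
t 10.0 bay xy mm [-251.4   -1.   -31.7] yaw [ 179.9   -0.  -170.8] j6 -1.87 F [-5.08  0.82  1.79] T [ 0.038  0.445 -0.009]Traceback (most recent call last):
  File "<string>", line 15, in <module>
    print(n,np.round(cv2.phaseCorrelate(a[y0:y1,x0:x1].copy(),b[y0:y1,x0:x1].copy(),cv2.createHanningWindow((x1-x0,y1-y0),cv2.CV_32F)),2))
            ~~~~~~~~^^^^^^^^^^^^^^^^^^^^^^^^^^^^^^^^^^^^^^^^^^^^^^^^^^^^^^^^^^^^^^^^^^^^^^^^^^^^^^^^^^^^^^^^^^^^^^^^^^^^^^^^^^^^^^^^^^^^^
    return _wrapfunc(a, 'round', decimals=decimals, out=out)
    return _wrapit(obj, method, *args, **kwds)
    conv = _array_converter(obj)
ValueError: setting an array element with a sequence. The requested array has an inhomogeneous shape after 1 dimensions. The detected shape was (2,) + inhomogeneous part.
```

```bash
cat >> h.py <<'E'
def track(n=2):
    D=[grab_frame('scene') for _ in range(n)];d=D[-1];a=cv2.cvtColor(cv2.imread('pics/s4.png'),cv2.COLOR_BGR2GRAY).astype(np.float32)
    b=np.mean([cv2.cvtColor(g['image'],cv2.COLOR_RGB2GRAY).astype(np.float32) for g in D],0).astype(np.float32)
    for nm,(y0,y1,x0,x1),z in(('top',(136,166,236,270),.285),('base',(246,273,236,282),.003)):
        t=a[y0:y1,x0:x1];W=np.eye(2,3,dtype=np.float32);best=None
        r=cv2.matchTemplate(b,t,cv2.TM_CCOEFF_NORMED);_,s,_,l=cv2.minMaxLoc(r)
        W[0,2]=l[0]-0.;W[1,2]=l[1]-0.
        try: s,W=cv2.findTransformECC(t,b,W,cv2.MOTION_TRANSLATION,(3,100,1e-5))
        except cv2.error: pass
        c0=np.array([(x0+x1)/2,(y0+y1)/2]);c1=c0-[x0,y0]+W[:,2]
        q=onz(d,*c1,z)-onz(d,*c0,z);print(nm,'score',round(s,3),'moved bay mm',(1e3*np.array([q@BX,q@BY])).round(2))
    st()
E
python3 -c "
from h import *
track(3)"
```

```text
top score 0.974 moved bay mm [2.79 0.04]
base score 0.999 moved bay mm [ 2.08 -0.06]
t 10.15 bay xy mm [-251.5   -1.   -31.7] yaw [ 179.9   -0.  -170.8] j6 -1.87 F [-4.75 -0.08  1.86] T [-0.016  0.392  0.039]
```

The tracker shows the bottle sliding: base moved 2.1 mm, top 2.8 mm. I'll push on in small steps.

Request:
{"method": "drive_tool", "body": {
  "rows": [
    {"slide": [0,-0.1,0],"twist": 0,"claw": 8.54},
    {"slide": [0,-0.2,0],"twist": 0,"claw": 8.54},
    {"slide": [0,-0.3,0],"twist": 0,"claw": 8.54},
    {"slide": [0,-0.4,0],"twist": 0,"claw": 8.54},
    {"slide": [0,-0.5,0],"twist": 0,"claw": 8.54},
    {"slide": [0,-0.6,0],"twist": 0,"claw": 8.54}
  ]
}}

```text
time: 10.75
position: [0.4791, -0.046, -0.0317]
tool_rot: [3.14, -0.0, -2.981]
force: [-1.0, 6.9, 1.8]
finger_gap: 1.0
grip_force: 0.0
```

```bash
python3 -c "
from h import *
track(2)"
```

```text
top score 0.961 moved bay mm [7.   0.37]
base score 0.998 moved bay mm [ 8.33 -0.26]
t 10.85 bay xy mm [-245.4   -1.   -31.7] yaw [ 179.9   -0.  -170.8] j6 -1.88 F [-4.6  -0.08  1.74] T [0.025 0.415 0.041]
```

Request:
{"method": "drive_tool", "body": {
  "rows": [
    {"slide": [0,-0.1,0],"twist": 0,"claw": 8.54},
    {"slide": [0,-0.25,0],"twist": 0,"claw": 8.54},
    {"slide": [0,-0.4,0],"twist": 0,"claw": 8.54},
    {"slide": [0,-0.55,0],"twist": 0,"claw": 8.54},
    {"slide": [0,-0.7,0],"twist": 0,"claw": 8.54},
    {"slide": [0,-0.85,0],"twist": 0,"claw": 8.54},
    {"slide": [0,-1.0,0],"twist": 0,"claw": 8.54},
    {"slide": [0,-1.1,0],"twist": 0,"claw": 8.54}
  ]
}}

```text
time: 11.65
position: [0.4808, -0.0569, -0.0317]
tool_rot: [3.14, -0.001, -2.981]
force: [-1.4, 5.3, 1.3]
finger_gap: 0.999
grip_force: 0.0
```

Request:
{"method": "drive_tool", "body": {
  "rows": [
    {"slide": [0,-0.1,0],"twist": 0,"claw": 8.54},
    {"slide": [0,-0.25,0],"twist": 0,"claw": 8.54},
    {"slide": [0,-0.4,0],"twist": 0,"claw": 8.54},
    {"slide": [0,-0.55,0],"twist": 0,"claw": 8.54},
    {"slide": [0,-0.7,0],"twist": 0,"claw": 8.54},
    {"slide": [0,-0.85,0],"twist": 0,"claw": 8.54},
    {"slide": [0,-1.0,0],"twist": 0,"claw": 8.54},
    {"slide": [0,-1.1,0],"twist": 0,"claw": 8.54}
  ]
}}

```text
time: 12.45
position: [0.4825, -0.0677, -0.0318]
tool_rot: [3.14, -0.001, -2.981]
force: [0.0, 5.3, 1.9]
finger_gap: 0.999
grip_force: 0.0
```

```bash
python3 -c "
from h import *
track(2)"
```

```text
top score 0.898 moved bay mm [28.22  0.11]
base score 0.994 moved bay mm [31.39 -0.81]
t 12.55 bay xy mm [-223.4   -1.1  -31.8] yaw [ 179.9   -0.  -170.8] j6 -1.92 F [-5.55  0.08  1.7 ] T [0.037 0.426 0.005]
```

Request:
{"method": "drive_tool", "body": {
  "rows": [
    {"slide": [0,-0.1,0],"twist": 0,"claw": 8.54},
    {"slide": [0,-0.3,0],"twist": 0,"claw": 8.54},
    {"slide": [0,-0.5,0],"twist": 0,"claw": 8.54},
    {"slide": [0,-0.7,0],"twist": 0,"claw": 8.54},
    {"slide": [0,-0.9,0],"twist": 0,"claw": 8.54},
    {"slide": [0,-1.1,0],"twist": 0,"claw": 8.54},
    {"slide": [0,-1.3,0],"twist": 0,"claw": 8.54},
    {"slide": [0,-1.4,0],"twist": 0,"claw": 8.54}
  ]
}}

```text
time: 13.35
position: [0.4848, -0.0817, -0.0318]
tool_rot: [3.14, -0.001, -2.981]
force: [-0.5, 5.9, 1.6]
finger_gap: 1.001
grip_force: 0.0
```

Request:
{"method": "drive_tool", "body": {
  "rows": [
    {"slide": [0,-0.1,0],"twist": 0,"claw": 8.54},
    {"slide": [0,-0.3,0],"twist": 0,"claw": 8.54},
    {"slide": [0,-0.5,0],"twist": 0,"claw": 8.54},
    {"slide": [0,-0.7,0],"twist": 0,"claw": 8.54},
    {"slide": [0,-0.9,0],"twist": 0,"claw": 8.54},
    {"slide": [0,-1.1,0],"twist": 0,"claw": 8.54},
    {"slide": [0,-1.3,0],"twist": 0,"claw": 8.54},
    {"slide": [0,-1.4,0],"twist": 0,"claw": 8.54}
  ]
}}

```text
time: 14.15
position: [0.487, -0.0955, -0.0318]
tool_rot: [3.14, -0.001, -2.981]
force: [-0.7, 5.8, 1.9]
finger_gap: 0.997
grip_force: 0.0
```

```bash
python3 -c "
from h import *
track(2)"
```

```text
top score 0.81 moved bay mm [54.21  0.14]
base score 0.989 moved bay mm [60.75 -1.37]
t 14.25 bay xy mm [-195.4   -1.2  -31.8] yaw [ 179.9   -0.  -170.8] j6 -1.98 F [-5.35  0.63  1.29] T [0.005 0.464 0.038]
```

Request:
{"method": "drive_tool", "body": {
  "rows": [
    {"slide": [0,-0.1,0],"twist": 0,"claw": 8.54},
    {"slide": [0,-0.3,0],"twist": 0,"claw": 8.54},
    {"slide": [0,-0.5,0],"twist": 0,"claw": 8.54},
    {"slide": [0,-0.7,0],"twist": 0,"claw": 8.54},
    {"slide": [0,-0.9,0],"twist": 0,"claw": 8.54},
    {"slide": [0,-1.1,0],"twist": 0,"claw": 8.54},
    {"slide": [0,-1.3,0],"twist": 0,"claw": 8.54},
    {"slide": [0,-1.4,0],"twist": 0,"claw": 8.54}
  ]
}}

```text
time: 15.05
position: [0.4892, -0.1093, -0.0318]
tool_rot: [3.14, -0.001, -2.981]
force: [-0.3, 5.5, 1.5]
finger_gap: 1.004
grip_force: 0.0
```

```bash
python3 -c "
from h import *
track(2)"
```

```text
top score 0.741 moved bay mm [70.07  0.63]
base score 0.977 moved bay mm [74.63 -1.3 ]
t 15.15 bay xy mm [-181.3   -1.2  -31.8] yaw [ 179.9   -0.  -170.8] j6 -2.0 F [-5.13  0.6   0.45] T [0.018 0.412 0.07 ]
```

Request:
{"method": "drive_tool", "body": {
  "rows": [
    {"slide": [0,-0.1,0],"twist": 0,"claw": 8.54},
    {"slide": [0,-0.3,0],"twist": 0,"claw": 8.54},
    {"slide": [0,-0.5,0],"twist": 0,"claw": 8.54},
    {"slide": [0,-0.7,0],"twist": 0,"claw": 8.54},
    {"slide": [0,-0.9,0],"twist": 0,"claw": 8.54},
    {"slide": [0,-1.1,0],"twist": 0,"claw": 8.54},
    {"slide": [0,-1.3,0],"twist": 0,"claw": 8.54},
    {"slide": [0,-1.4,0],"twist": 0,"claw": 8.54}
  ]
}}

```text
time: 15.95
position: [0.4915, -0.1233, -0.0318]
tool_rot: [3.141, -0.001, -2.981]
force: [-0.2, 5.1, 1.2]
finger_gap: 0.996
grip_force: 0.0
```

Request:
{"method": "drive_tool", "body": {
  "rows": [
    {"slide": [0,-0.1,0],"twist": 0,"claw": 8.54},
    {"slide": [0,-0.3,0],"twist": 0,"claw": 8.54},
    {"slide": [0,-0.5,0],"twist": 0,"claw": 8.54},
    {"slide": [0,-0.7,0],"twist": 0,"claw": 8.54},
    {"slide": [0,-0.9,0],"twist": 0,"claw": 8.54},
    {"slide": [0,-1.1,0],"twist": 0,"claw": 8.54},
    {"slide": [0,-1.3,0],"twist": 0,"claw": 8.54},
    {"slide": [0,-1.4,0],"twist": 0,"claw": 8.54}
  ]
}}

```text
time: 16.75
position: [0.4937, -0.1371, -0.0319]
tool_rot: [3.141, -0.001, -2.981]
force: [-0.8, 5.5, 1.6]
finger_gap: 0.995
grip_force: 0.0
```

```bash
python3 -c "
from h import *
track(2)"
```

```text
top score 0.707 moved bay mm [97.85  0.95]
base score 0.956 moved bay mm [104.37  -1.79]
t 16.85 bay xy mm [-153.2   -1.3  -31.9] yaw [ 180.    -0.  -170.8] j6 -2.05 F [-5.44  0.15  1.43] T [-0.009  0.481 -0.034]
```

Request:
{"method": "drive_tool", "body": {
  "rows": [
    {"slide": [0,-0.1,0],"twist": 0,"claw": 8.54},
    {"slide": [0,-0.3,0],"twist": 0,"claw": 8.54},
    {"slide": [0,-0.5,0],"twist": 0,"claw": 8.54},
    {"slide": [0,-0.7,0],"twist": 0,"claw": 8.54},
    {"slide": [0,-0.9,0],"twist": 0,"claw": 8.54},
    {"slide": [0,-1.1,0],"twist": 0,"claw": 8.54},
    {"slide": [0,-1.3,0],"twist": 0,"claw": 8.54},
    {"slide": [0,-1.4,0],"twist": 0,"claw": 8.54}
  ]
}}

```text
time: 17.65
position: [0.496, -0.151, -0.0319]
tool_rot: [3.141, -0.001, -2.981]
force: [-0.6, 5.3, 1.6]
finger_gap: 0.999
grip_force: 0.0
```

```bash
python3 -c "
from h import *
track(2)"
```

```text
top score 0.713 moved bay mm [112.02   0.86]
base score 0.944 moved bay mm [119.36  -1.84]
t 17.75 bay xy mm [-139.1   -1.2  -31.9] yaw [ 180.    -0.  -170.8] j6 -2.08 F [-5.1   0.62  1.07] T [0.047 0.469 0.016]
```

Request:
{"method": "drive_tool", "body": {
  "rows": [
    {"slide": [0,-0.1,0],"twist": 0,"claw": 8.54},
    {"slide": [0,-0.3,0],"twist": 0,"claw": 8.54},
    {"slide": [0,-0.5,0],"twist": 0,"claw": 8.54},
    {"slide": [0,-0.7,0],"twist": 0,"claw": 8.54},
    {"slide": [0,-0.9,0],"twist": 0,"claw": 8.54},
    {"slide": [0,-1.1,0],"twist": 0,"claw": 8.54},
    {"slide": [0,-1.3,0],"twist": 0,"claw": 8.54},
    {"slide": [0,-1.4,0],"twist": 0,"claw": 8.54}
  ]
}}

```text
time: 18.55
position: [0.4983, -0.1649, -0.0318]
tool_rot: [3.141, -0.001, -2.981]
force: [-1.2, 4.9, 0.8]
finger_gap: 0.998
grip_force: 0.0
```

Request:
{"method": "drive_tool", "body": {
  "rows": [
    {"slide": [0,-0.1,0],"twist": 0,"claw": 8.54},
    {"slide": [0,-0.2,0],"twist": 0,"claw": 8.54},
    {"slide": [0,-0.3,0],"twist": 0,"claw": 8.54},
    {"slide": [0,-0.4,0],"twist": 0,"claw": 8.54},
    {"slide": [0,-0.5,0],"twist": 0,"claw": 8.54},
    {"slide": [0,-0.6,0],"twist": 0,"claw": 8.54},
    {"slide": [0,-0.7,0],"twist": 0,"claw": 8.54},
    {"slide": [0,-0.8,0],"twist": 0,"claw": 8.54}
  ]
}}

```text
time: 19.35
position: [0.4995, -0.1727, -0.0319]
tool_rot: [3.141, -0.001, -2.981]
force: [-0.7, 5.6, 2.2]
finger_gap: 1.003
grip_force: 0.0
```

```bash
python3 -c "
from h import *
track(2)"
```

```text
top score 0.717 moved bay mm [131.83   1.26]
base score 0.941 moved bay mm [ 150.46 -127.28]
t 19.45 bay xy mm [-117.1   -1.2  -31.9] yaw [ 180.    -0.  -170.8] j6 -2.11 F [-4.94 -0.16  1.11] T [0.033 0.455 0.067]
```

Request:
{"method": "drive_tool", "body": {
  "rows": [
    {"slide": [0,-0.1,0],"twist": 0,"claw": 8.54},
    {"slide": [0,-0.2,0],"twist": 0,"claw": 8.54},
    {"slide": [0,-0.3,0],"twist": 0,"claw": 8.54},
    {"slide": [0,-0.4,0],"twist": 0,"claw": 8.54}
  ]
}}

```text
time: 19.85
position: [0.5001, -0.1767, -0.0319]
tool_rot: [3.141, -0.001, -2.981]
force: [-1.7, 5.3, 1.5]
finger_gap: 1.0
grip_force: 0.0
```

Request:
{"method": "drive_tool", "body": {
  "rows": [
    {"slide": [0,-0.1,0],"twist": 0,"claw": 8.54},
    {"slide": [0,-0.2,0],"twist": 0,"claw": 8.54}
  ]
}}

```text
time: 20.05
position: [0.5004, -0.1786, -0.0319]
tool_rot: [3.141, -0.001, -2.981]
force: [-0.4, 6.0, 1.3]
finger_gap: 1.001
grip_force: 0.0
```

Request:
{"method": "drive_tool", "body": {
  "rows": [
    {"slide": [0,-0.1,0],"twist": 0,"claw": 8.54},
    {"slide": [0,-0.15,0],"twist": 0,"claw": 8.54}
  ]
}}

```text
time: 20.25
position: [0.5007, -0.1802, -0.0319]
tool_rot: [3.141, -0.001, -2.981]
force: [-1.2, 5.7, 1.5]
finger_gap: 1.002
grip_force: 0.0
```

Request:
{"method": "drive_tool", "body": {
  "rows": [
    {"slide": [0,-0.1,0],"twist": 0,"claw": 8.54},
    {"slide": [0,-0.1,0],"twist": 0,"claw": 8.54}
  ]
}}

```text
time: 20.45
position: [0.5006, -0.1803, -0.0318]
tool_rot: [3.14, -0.001, -2.981]
force: [-0.5, 10.4, 4.2]
finger_gap: 0.999
grip_force: 0.0
```

```bash
python3 -c "
from h import *
track(2)"
```

```text
top score 0.711 moved bay mm [138.67   1.4 ]
base score 0.941 moved bay mm [ 150.5  -127.27]
t 20.55 bay xy mm [-109.6   -1.3  -31.8] yaw [ 1.799e+02 -1.000e-01 -1.708e+02] j6 -2.13 F [-10.33  -0.27   4.06] T [0.052 0.694 0.035]
```

The force doubled and the tool stopped, so the bottle is against the back rail. I'm drawing back now.

Request:
{"method": "drive_tool", "body": {
  "rows": [
    {"slide": [0,0.1,0],"twist": 0,"claw": 8.54},
    {"slide": [0,0.2,0],"twist": 0,"claw": 8.54},
    {"slide": [0,0.4,0],"twist": 0,"claw": 8.54},
    {"slide": [0,0.8,0],"twist": 0,"claw": 8.54},
    {"slide": [0,1.5,0],"twist": 0,"claw": 8.54},
    {"slide": [0,2.5,0],"twist": 0,"claw": 8.54},
    {"slide": [0,4,0],"twist": 0,"claw": 8.54},
    {"slide": [0,5.5,0],"twist": 0,"claw": 8.54}
  ]
}}

```text
time: 21.35
position: [0.492, -0.1259, -0.0318]
tool_rot: [3.141, -0.0, -2.981]
force: [-0.9, -0.6, -0.6]
finger_gap: 0.997
grip_force: 0.0
```

Request:
{"method": "drive_tool", "body": {
  "rows": [
    {"slide": [0,2,0],"twist": 0,"claw": 8.54},
    {"slide": [0,5,-1],"twist": 0,"claw": 8.54},
    {"slide": [0,8,-3],"twist": 0,"claw": 8.54},
    {"slide": [0,11,-6],"twist": 0,"claw": 8.54},
    {"slide": [0,14,-9],"twist": 0,"claw": 8.54},
    {"slide": [0,16,-12],"twist": 0,"claw": 8.54},
    {"slide": [0,17,-13],"twist": 0,"claw": 8.54},
    {"slide": [0,17,-13],"twist": 0,"claw": 8.54}
  ]
}}

```text
time: 22.15
position: [0.4663, 0.0421, 0.0999]
tool_rot: [-3.141, 0.004, -2.978]
force: [0.1, -0.3, -0.3]
finger_gap: 0.997
grip_force: 0.0
```

```bash
python3 -c "
from h import *
track(2)
# base now: match the base template restricted to the bay; and top-view stopper
d=snap('top','t9.png');g=d['image'];h=cv2.cvtColor(g,cv2.COLOR_RGB2HSV)
m=((h[...,0]>17)&(h[...,0]<32)&(h[...,1]>120)&(h[...,2]>150)).astype(np.uint8);m[:,:330]=0;m[:190]=0;m[275:]=0
def blobs(d,m,z):
    n,l,s,c=cv2.connectedComponentsWithStats(m)
    for i in range(1,n):
        if s[i,4]>8:
            zz=z if s[i,4]>100 else .03
            q=onz(d,*c[i],zz)-B0;print(s[i,4],c[i].round(1),(q@BX*1e3).round(1),(q@BY*1e3).round(1))
blobs(d,m,.293)
i=cv2.imread('pics/top1.png')[:,:,::-1];h=cv2.cvtColor(i.copy(),cv2.COLOR_RGB2HSV);m=((h[...,0]>17)&(h[...,0]<32)&(h[...,1]>120)&(h[...,2]>150)).astype(np.uint8);m[:,:330]=0;m[:190]=0;m[275:]=0
print('before');blobs(cal('top1.png'),m,.293)
# scene: base template in bay window
s=snap('scene','s9.png');a=cv2.imread('pics/s4.png',0)[246:273,236:282];b=cv2.cvtColor(s['image'],cv2.COLOR_RGB2GRAY)
# tumblers unchanged?
A=cv2.imread('pics/top1.png',0).astype(int);B=cv2.cvtColor(g,cv2.COLOR_RGB2GRAY).astype(int)
for n,(y0,y1,x0,x1) in dict(far=(152,195,380,428),near=(268,312,400,450),ink=(188,218,136,168)).items(): print(n,abs(A-B)[y0:y1,x0:x1].mean().round(2))
r=cv2.matchTemplate(b[255:340,235:320],a,cv2.TM_CCOEFF_NORMED);_,sc,_,l=cv2.minMaxLoc(r)
q=onz(s,235+l[0]+23,255+l[1]+13.5,.003)-B0;print('base',sc,q@BX,q@BY)
q=onz(s,259,259.5,.003)-B0;print('base was',q@BX,q@BY)
"
```

```text
top score 0.712 moved bay mm [310.83 179.43]
base score 0.941 moved bay mm [ 150.48 -127.27]
t 22.25 bay xy mm [-333.3   -1.7   97.2] yaw [-1.800e+02 -1.000e-01 -1.707e+02] j6 -1.7 F [ 0.2   0.48 -0.48] T [ 0.019  0.024 -0.039]
35 [419.  205.4] 42.4 56.3
26 [394.6 209.7] -15.3 55.1
211 [452.6 216.8] -2.5 0.3
32 [428.7 253.5] 43.3 -53.7
30 [404.3 257.7] -13.6 -54.1
before
34 [418.9 205.4] 42.2 56.3
28 [394.5 209.6] -15.5 55.1
382 [369.3 230.5] -143.7 -0.8
37 [428.7 253.5] 43.5 -53.8
29 [404.3 257.8] -13.7 -54.3
far 7.74
near 7.73
ink 5.21
base 0.8186904191970825 -0.003736589601469009 -0.0011374310962862831
base was -0.14170726456093735 0.0013512464199649074
```

```bash
python3 -c "
from h import *
A=cv2.imread('pics/top1.png');B=cv2.imread('pics/t9.png');
print(cv2.cvtColor(B,cv2.COLOR_BGR2HSV)[204:230:4,440:468:4].tolist())
for f,z0 in(('top1.png',330),('t9.png',436)):
  i=cv2.imread('pics/'+f);h=cv2.cvtColor(i,cv2.COLOR_BGR2HSV);d=cal(f)
  for st_ in(60,90,120,150):
    m=((h[...,0]>15)&(h[...,0]<35)&(h[...,1]>st_)&(h[...,2]>150)).astype(np.uint8);m[:,:z0]=0;m[:195]=0;m[245:]=0;m[:,470:]=0
    if f=='top1.png': m[:,385:]=0
    n,l,s,c=cv2.connectedComponentsWithStats(m);k=1+s[1:,4].argmax();q=onz(d,*c[k],.293)-B0;bb=s[k];q2=onz(d,bb[0]+(bb[2]-1)/2,bb[1]+(bb[3]-1)/2,.293)-B0
    print(f,st_,bb,(q@BX*1e3).round(1),(q@BY*1e3).round(1),'bbox',(q2@BX*1e3).round(1))
def al(n,y0,y1,x0,x1):
  a=cv2.cvtColor(A,6)[y0:y1,x0:x1].astype(np.float32);b=cv2.cvtColor(B,6)[y0:y1,x0:x1].astype(np.float32);print(n,[np.round(v,2) for v in cv2.phaseCorrelate(a,b,cv2.createHanningWindow((x1-x0,y1-y0),5))])
al('far',145,200,375,433);al('near',262,318,395,455);al('ink',183,223,131,173)
"
```

```text
[[[14, 90, 142], [13, 87, 143], [13, 83, 117], [14, 46, 127], [15, 76, 158], [20, 28, 242], [18, 43, 232]], [[13, 93, 137], [14, 86, 142], [18, 129, 160], [23, 146, 251], [24, 133, 254], [22, 36, 242], [15, 49, 197]], [[14, 86, 143], [18, 147, 128], [26, 133, 253], [26, 131, 253], [27, 118, 254], [27, 122, 255], [17, 47, 215]], [[18, 149, 118], [19, 163, 204], [26, 125, 253], [27, 120, 254], [28, 112, 254], [28, 115, 254], [21, 85, 241]], [[18, 156, 118], [19, 162, 153], [27, 120, 254], [27, 113, 254], [28, 112, 254], [28, 112, 254], [20, 97, 235]], [[18, 84, 149], [20, 160, 110], [22, 148, 250], [27, 114, 254], [27, 125, 254], [27, 117, 255], [15, 55, 177]], [[20, 26, 204], [17, 111, 131], [19, 149, 115], [18, 150, 165], [18, 137, 197], [13, 49, 181], [15, 58, 163]]]
top1.png 60 [359 219  23  24 428] -143.0 -0.9 bbox -142.6
top1.png 90 [359 219  23  24 422] -142.9 -0.7 bbox -142.6
top1.png 120 [359 220  22  22 390] -143.4 -0.7 bbox -143.4
top1.png 150 [359 223   8  18  30] -157.4 -1.8 bbox -154.9
t9.png 60 [444 207  21  28 391] 0.3 -1.6 bbox -1.3
t9.png 90 [444 207  21  22 369] -0.4 -1.1 bbox -0.3
t9.png 120 [444 207  20  22 212] -2.4 0.2 bbox -1.2
t9.png 150 [444 208   9  20  36] -13.1 -1.1 bbox -10.5
far [array([-0.07, -0.07]), np.float64(1.04)]
near [array([-0.03, -0.04]), np.float64(1.01)]
ink [array([0.45, 0.1 ]), np.float64(1.02)]
```

```bash
python3 -c "
from plant import manip
print(manip.close_job())"
```

```text
the job is handed in; nothing more can be done
None
```

I slid the bottle upright along the bay axis until it met the back rail. It is standing within about 1 mm of home by the camera, the gripper is drawn back well clear, and the job was handed in with about 22 s on the clock. The push landed on the gripper's outer linkage about 45 mm up by my camera estimate, the top of the safe range, with no rocking seen. Both tumblers show no movement. The ink bottle image shifted by about half a pixel, which I put down to shadow because nothing went near it.

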